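# Dispense one washer and park it in the pick-up stop

### The job

Feed one washer for the next bolt: push the feeder's black knob fully home once and let it spring back, so that a single washer comes out of the slot under the magazine. Then, with the fingertips, slide that washer along the track, flat and without lifting it, until it sits against both arms of the V-shaped stop at the far end. Do not push the knob again, keep the other washers in the magazine, and leave everything else on the bench alone.

Things in the scene. Friction and masses are not known exactly. Their poses are not given: they have to be found in the camera images.
- feeder: Washer feeder (grey base, aluminium and dark steel), fixed to the bench; yaw within 0.3 of square. Origin on the bench under the magazine's centre; +x away from the robot along the track, +y (left) the way washers come out. Sizes here in mm in this frame. L-shaped base plate, top (the floor washers slide on) at z 12: x -36..36, y -100..84, and the track's arm x 36..122, y 14..84.
- plunger (a joint): Travel of the push knob and its slide, m, along feeder +y: 0 out (rest), 0.054 fully home. A return spring resists with 5 N at rest to 9 N at the end (friction and damping add 1 to 5 N) and brings it back when released. At full travel the blade has pushed the bottom washer wholly out of the slot onto the track.
- knob (a point): Centre of the end face of the black round push knob (38 mm diameter, axis along feeder y, 34 mm above the bench) on the right-hand (-y) side of the feeder; this face points to feeder -y and is pushed towards +y. Moves with the plunger.
- outlet (a point): On the track's floor at mid track, before the outlet: the ejected washer's centre comes to lie here (within 4 mm). The track runs along feeder x, open at the near (-x) end: 48.5 mm wide here (y 26..74.5) between the magazine's left face and an outer fence from x -34 on, then a tapered lead-in narrows it to 46.5 (y 28..74.5) from x 50; fence tops at z 21.
- nest (a point): On the track's floor where the centre of a washer lies when it sits against both arms of the V stop, 80 mm from the outlet point along feeder +x. The V is two dark steel bars at 45 degrees to the track (90 degrees between them), 9 mm high, closing the track's far end.
- magazine (a point): On the feeder's floor at the centre of the magazine: an aluminium square shaft with sight windows, outside x -29.5..29.5, y -29.5..26, top at z 50 and open, four washers stacked in it. The outlet slot, 10.5 mm high, is in its left (+y) face.
- washer_1: Bottom washer of the stack, the one that comes out. Thick plain steel clamping washer, 44 mm diameter, 13 mm hole, 8 mm thick, about 75 g. Origin at the centre of its underside, z along its axis.
- washer_2: The second washer of the stack from below, like washer_1; stays in the magazine (drops by 8 mm once the first is out).
- washer_3: The third washer of the stack from below, like washer_1; stays in the magazine (drops by 8 mm once the first is out).
- washer_4: The top washer of the stack from below, like washer_1; stays in the magazine (drops by 8 mm once the first is out).
- hinge: steel butt hinge, 40x70x9 mm; bystander, leave alone. Origin at the centre of its underside.
- marker: black and white marker pen, 130 long, 18 thick mm; bystander, leave alone. Origin at the centre of its underside.
- carton: small white carton, 41x62x26 mm; bystander, leave alone. Origin at the centre of its underside.
- spray_can: dark blue spray can with red cap, 66 across, 205 tall mm; bystander, leave alone. Origin at the centre of its underside.
- pack: red and black battery pack, 106x73x48 mm; bystander, leave alone. Origin at the centre of its underside.
- tape_measure: yellow and black tape measure, 48x86x64 mm; bystander, leave alone. Origin at the centre of its underside.
Not all that is in view belongs to the job. Leave any brown or purple look-alike of the washer_4 alone.

How it is judged:
By the outcome, as a careful person would: the job done as asked, in the order asked, and still so for the second after the job is handed in, with the robot touching nothing.
It also fails if it takes over 45 s, if anything falls off the work surface, if the arm or the gripper's body presses on something with over 40 N, if the wrist force passes 120 N, or if a joint passes its speed limit or range.

### The arm

A 6-joint arm with a two-finger parallel gripper is mounted at the origin on a cart in front of the work surface, level with it; the furniture and walls round the work are solid. World frame = base frame: x ahead of the robot, y to its left, z up, the work surface at z = 0. Lengths are in m, angles in degrees, forces in N, time in s.
With the tool pointing down it reaches from about 0.3 to 0.75 m from the base axis. Payload 8.5 kg.
Tool frame: the origin (TCP) lies at the very end of the fingers, on their centre line; the grasp point (between the pads) lies 19 mm behind it; z points along the fingers, y is the line along which they close (so a half turn about z gives the same grasp; the last joint's range is limited). The gripper opens to 85 mm and grips with 20 to 120 N. Pads are 22 mm wide; open, the fingers measure 114 mm over their backs; the gripper's body (76 mm by 85 mm) begins 54 mm behind the grasp point. The pads swing forward as they close: fully open they stand 13 mm farther back than shut.
Start: joints at [64.899, 21.807, 74.336, -0, 83.858, -12.336], TCP at [0.122, 0.536, 0.231] pointing down, gripper open.
Joint ranges: [-178.18, 178.18], [-50.72, 133.34], [12.68, 142.11], [-81.47, 261.47], [9.98, 163.14], [-165.26, 165.26]. Speed limits (degrees/s): [136.94, 136.94, 180, 180, 180, 180].

### API

Orientations are given as a 3x3 rotation matrix whose columns are the frame's x, y, z axes.
In Python, from rig import env gives the robot as it stands.
- The arm moves only by the tool move_arm, never from a script. Its argument "plan" is a list of rows, each a list of 7 numbers: the turn, a rotation vector about the tool's x, y, z in degrees, then the shift along the tool's x, y, z in cm, then the gripper command: -1 is shut, 1 is fully open, values between are in proportion. In form: [[ax, ay, az, tx, ty, tz, jaw], ...]. A call has 1 to 5 rows; each row is the pose to reach, as a shift and turn from the pose commanded when the call began, along the tool's axes at that moment; what a row does not reach only later rows make up. A row lasts 1/10 s, in which the tool goes at most 50 mm and 8.59 degrees, less where a joint would pass 70% of its speed; a pose out of reach is approached as far as the arm can. A call with a gripper value outside its range is refused whole. The fingers move at their own pace and stop on an object; "squeeze" is the grip in N (left out, the last holds). Time passes only in rows, so rows that repeat a pose let the fingers close. It gives the time, the measured TCP pose, the force, the opening and the grip force at its end, in the units of the state.
- env.observe(): the state, without advancing time (a new reading comes with each control period).
- env.get_image(name): name is "scene" or "top" or "wrist"; returns a dict with "color" (384x512x3 uint8, red, green, blue), "fov_y" (degrees; the focal length in pixels is half the picture's height over the tangent of half this angle, whatever the lens; pixels are square), "cx", "cy" (the principal point, pixels), "R" (3x3) and "t" (3): a world point X has camera coordinates R X + t. Camera axes: x right, y down, z forward; pixel columns grow to the right and rows downward; lengths in m; the calibration is good to about 2 mm. A picture is of the moment at which its call begins. There is no depth.
- env.close_job(): hands the job in; it is judged then, once.
Trained networks look in a picture, given as the dict that the camera call returned (one of the last four; its "shot" number tells which), for a name from the list of things; names that differ only in an ending like _2 or _b are one class to them, and where a whole thing is asked for, a point or a joint stands for the part that bears it (a point fixed in the world has none). Each returns a list of dicts, best first, with "conf" (0 to 1); they miss things now and then, are a little off and sometimes report something else, mostly with a low value. They report only what shows in the picture. A call takes as long as a camera call. They do not tell look-alikes from the thing itself.
- env.outline_of(target, picture): "mask" (384x512 bool, what is visible of it) and "bbox" ([centre column, centre row, width, height] in pixels, round what is visible of it).
- env.tip_of(target, picture): "pixel" ([column, row] in pixels: a listed point, or the origin of a listed thing).
The state is a dict: "time_s": time; "q": joint angles; "qvel": joint speeds; "joint_efforts": joint torques, N m; "position": TCP position; "tool_rot": TCP orientation; "ft_force": force on the tool from outside, world axes, zero at the start; "wrist_torque": the same for the moment, N m; "grip_width": finger opening in m; "gripper_force": force on a finger pad.
Only numpy, scipy, OpenCV 4.12 (cv2) and the standard library are available. Lean on these libraries where they do the work, as an engineer would, in place of code of your own. Each camera call takes 0.05 s, during which the arm holds its last target. There are 200 camera calls.

## Working session

There is one attempt and no reset: what is moved stays moved. The work goes in short steps, Python scripts to look and compute and a tool call to move; the robot and the scene stay as the last step left them, time stands still between calls to the robot, and variables do not carry over. Pictures are saved under pics/ and viewed, at most 10 in all, crops included, and the job is handed in when it is done.

Besides the shell and the picture viewer there is one more tool, called after "Request:" in YAML: its name, and indented under it one key for each argument. move_arm: Moves the arm, as the interface text tells. Its arguments: {"type":"object","properties":{"plan":{"type":"array"},"squeeze":{"type":"number"}},"required":["plan"]}

```bash
mkdir -p pics
cat > h.py <<'E'
import numpy as np, cv2
from rig import env
def ray(im,px):
    f=192/np.tan(np.radians(im["fov_y"])/2); R=np.array(im["R"]);t=np.array(im["t"])
    d=R.T@np.array([(px[0]-im["cx"])/f,(px[1]-im["cy"])/f,1.]); return -R.T@t,d
def onz(im,px,z):
    c,d=ray(im,px); return c+d*(z-c[2])/d[2]
def proj(im,X):
    f=192/np.tan(np.radians(im["fov_y"])/2); X=np.atleast_2d(X)
    p=(np.array(im["R"])@X.T).T+np.array(im["t"]); return p[:,:2]/p[:,2:]*f+[im["cx"],im["cy"]]
def save(im,n,box=None,s=1):
    a=im["color"][:,:,::-1]
    if box: a=a[box[1]:box[3],box[0]:box[2]]
    cv2.imwrite("pics/"+n,cv2.resize(a,None,fx=s,fy=s,interpolation=cv2.INTER_CUBIC))
E
python3 - <<'E'
from h import *
np.set_printoptions(precision=4,suppress=True)
ims={n:env.get_image(n) for n in("top","scene")}
for n,im in ims.items():
    print(n,"cam",ray(im,(0,0))[0])
    for p,z in(("knob",.034),("outlet",.012),("nest",.012),("magazine",.012),("feeder",0)):
        for d in env.tip_of(p,im)[:2]: print(p,np.round(d["pixel"],1),round(d["conf"],2),onz(im,d["pixel"],z))
cv2.imwrite("pics/a.png",np.vstack([cv2.resize(ims[n]["color"][:,:,::-1],(400,300)) for n in ims]))
save(ims["top"],"top.png",s=1.5)
s=env.observe();print(s["position"],s["tool_rot"])
E
```

```text
top cam [ 0.4142 -0.113   1.4151]
knob [250.2 207.6] 0.79 [ 0.525  -0.0735  0.034 ]
outlet [195.7 212.7] 0.73 [0.5109 0.0885 0.012 ]
nest [191.7 186.1] 0.83 [0.5902 0.1019 0.012 ]
nest [209.3 210. ] 0.74 [0.5191 0.0483 0.012 ]
magazine [208.2 213. ] 0.92 [0.5102 0.0514 0.012 ]
feeder [210.7 211.7] 0.71 [0.5149 0.0454 0.    ]
scene cam [0.3943 0.5336 0.8333]
knob [257.9 209.6] 0.8 [ 0.5196 -0.0711  0.034 ]
knob [224.6 311.1] 0.49 [0.5238 0.2041 0.034 ]
outlet [244.5 275.2] 0.68 [0.5082 0.1022 0.012 ]
outlet [247.3 256. ] 0.67 [0.5147 0.0521 0.012 ]
nest [213.3 266.4] 0.79 [0.5834 0.0988 0.012 ]
nest [246.7 253.8] 0.37 [0.5176 0.0467 0.012 ]
magazine [250.  255.2] 0.74 [0.5091 0.0484 0.012 ]
magazine [259.  210.9] 0.34 [ 0.5193 -0.0844  0.012 ]
feeder [246.3 254.4] 0.91 [ 0.5199  0.0414 -0.    ]
[0.1215 0.5364 0.2313] [[-0.9753  0.221  -0.    ]
 [ 0.221   0.9753 -0.    ]
 [ 0.     -0.     -1.    ]]
```

View pics/top.png

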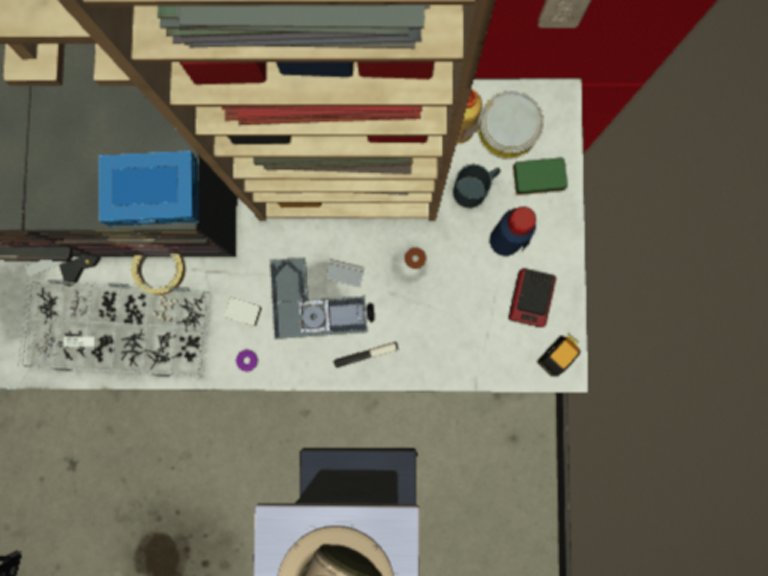

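View pics/a.png

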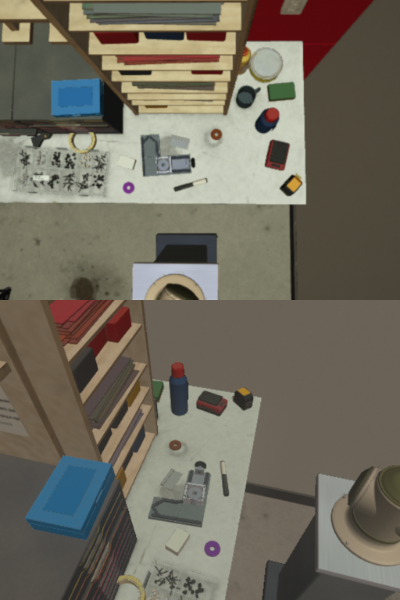

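The feeder is near (0.51, 0.05) with its knob to the right at (0.523, -0.073), and its track's V points away from the robot. I'll move above it for a closer look.

Request:
move_arm:
  plan:
    - [0,0,0,-3.6,-3.1,0,-1]
    - [0,0,0,-7.2,-6.2,0,-1]
    - [0,0,0,-10.8,-9.3,0,-1]
    - [0,0,0,-14.4,-12.4,0,-1]
    - [0,0,0,-18,-15.5,0,-1]

```text
time_s: 1.1
position: [0.2635, 0.3439, 0.2315]
tool_rot: [[-0.975, 0.221, 0.001], [0.221, 0.975, 0.0], [-0.0, 0.0, -1.0]]
ft_force: [1.2, 0.1, 0.7]
grip_width: 0.0121
gripper_force: 0.0
```

Request:
move_arm:
  plan:
    - [0,0,0,-3.6,-3.1,0,-1]
    - [0,0,0,-7.2,-6.2,0,-1]
    - [0,0,0,-10.8,-9.3,0,-1]
    - [0,0,0,-14.4,-12.4,0,-1]
    - [0,0,0,-18,-15.5,0,-1]

```text
time_s: 1.6
position: [0.405, 0.1527, 0.2316]
tool_rot: [[-0.975, 0.221, 0.001], [0.221, 0.975, 0.0], [-0.001, 0.0, -1.0]]
ft_force: [1.3, 1.0, 0.5]
grip_width: -0.0004
gripper_force: 0.0
```

Request:
move_arm:
  plan:
    - [0,0,-6,-3,-3,-1,-1]
    - [0,0,-12,-5,-5,-2,-1]
    - [0,0,-18,-7,-8,-3,-1]
    - [0,0,-20,-7,-9,-4,-1]
    - [0,0,-20,-7,-9,-4,-1]

```text
time_s: 2.1
position: [0.4531, 0.05, 0.2722]
tool_rot: [[-0.992, -0.124, 0.002], [-0.124, 0.992, -0.0], [-0.002, -0.001, -1.0]]
ft_force: [-0.1, 0.7, 0.3]
grip_width: -0.0002
gripper_force: 0.0
```

Run:
```python
from h import *
np.set_printoptions(precision=4,suppress=True)
s=env.observe();print(s["time_s"],s["position"],s["tool_rot"],s["ft_force"],s["grip_width"])
im=env.get_image("wrist"); print("cam",ray(im,(0,0))[0])
for p,z in(("knob",.034),("outlet",.012),("nest",.012),("magazine",.012),("feeder",0)):
    for d in env.tip_of(p,im)[:2]: print(p,np.round(d["pixel"],1),round(d["conf"],2),onz(im,d["pixel"],z))
save(im,"w1.png",s=1.5)
```

```text
2.1 [0.4531 0.05   0.2722] [[-0.9923 -0.1237  0.0021]
 [-0.1237  0.9923 -0.0004]
 [-0.002  -0.0007 -1.    ]] [-0.1316  0.6755  0.3248] -0.00023943120122566847
cam [0.3836 0.0402 0.4133]
knob [156.5 205.3] 0.82 [ 0.5221 -0.0687  0.034 ]
outlet [281.  201.1] 0.64 [0.503  0.0932 0.012 ]
magazine [244.1 208.5] 0.59 [0.5198 0.0445 0.012 ]
feeder [248.  202.5] 0.77 [0.5144 0.049  0.    ]
```

View pics/w1.png

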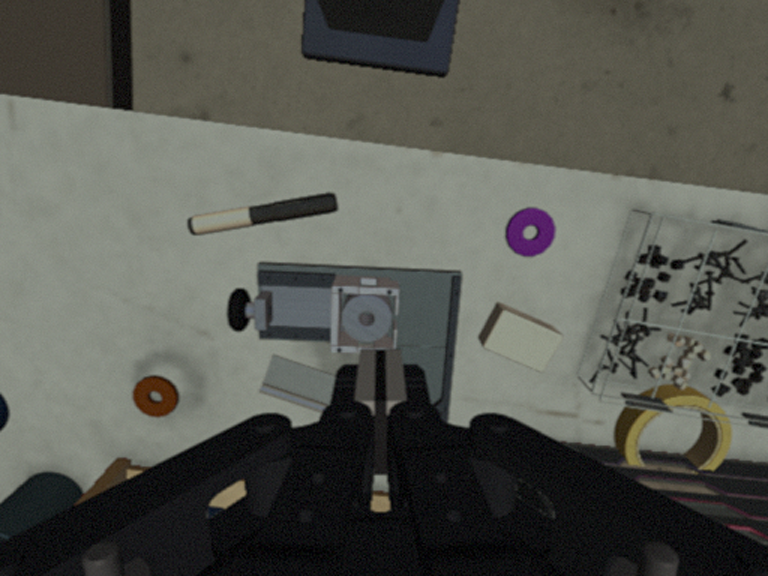

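Run:
```python
from h import *
np.set_printoptions(precision=4,suppress=True)
im=env.get_image("wrist")
P={k:onz(im,np.array(v)/1.5,.012)[:2] for k,v in dict(nr=(258,263),nl=(461,271),fr=(258,338),ll=(449,410)).items()}
print(P)
a=P["nl"]-P["nr"];print("len",np.linalg.norm(a),"yaw",np.degrees(np.arctan2(-a[0],a[1])))
b=P["ll"]-P["nl"];print("yaw2",np.degrees(np.arctan2(b[1],b[0])))
mz=[onz(im,np.array(v)/1.5,.05)[:2] for v in((333,281),(399,283),(397,353),(331,350))];print("mag",np.array(mz),np.mean(mz,0))
save(im,"w2.png",(150,160,330,300),4.4)
t=env.get_image("top");save(t,"t2.png",(160,160,280,240),6)
```

```text
{'nr': array([ 0.4839, -0.0535]), 'nl': array([0.4683, 0.1258]), 'fr': array([ 0.5549, -0.0496]), 'll': array([0.6064, 0.1384])}
len 0.17996604654126502 yaw 4.969252772739064
yaw2 5.234227003470863
mag [[0.4815 0.0166]
 [0.4764 0.0697]
 [0.5373 0.0765]
 [0.5417 0.0209]] [0.5092 0.0459]
```

View pics/w2.png

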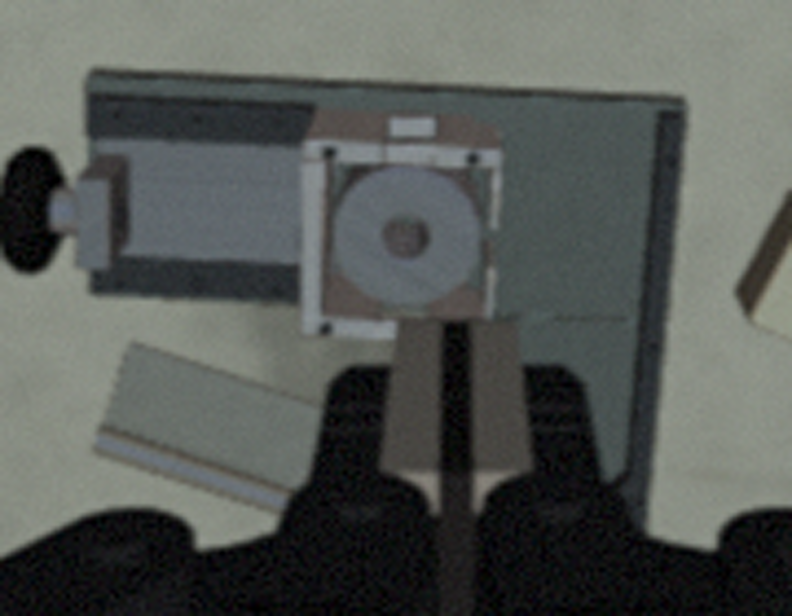

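```bash
cat >> h.py <<'E'
def F(p,q):
    c,s=np.cos(p[2]),np.sin(p[2]); q=np.atleast_2d(q)/1000
    return np.c_[p[0]+c*q[:,0]-s*q[:,1],p[1]+s*q[:,0]+c*q[:,1],q[:,2]]
E
python3 - <<'E'
from h import *
from scipy.optimize import least_squares
np.set_printoptions(precision=4,suppress=True)
im=env.get_image("wrist")
uv=np.array([(92,70),(684,97),(92,80),(684,105),(302,140),(500,150),(303,333)])/4.4+[150,160]
Q=np.array([(-36,-100,0),(-36,84,0),(-36,-100,12),(-36,84,12),(-29.5,-29.5,50),(-29.5,26,50),(29.5,-29.5,50)])
r=least_squares(lambda p:(proj(im,F(p,Q))-uv).ravel(),[.512,.046,.09],loss="soft_l1")
p=r.x;print(p,np.degrees(p[2]));print((proj(im,F(p,Q))-uv))
k=least_squares(lambda y:(proj(im,F(p,(0,y[0],34)))-(np.array((32,210))/4.4+[150,160])).ravel(),[-120]);print("knob y",k.x,k.fun)
print("knob disc",F(p,(0,k.x[0],34)),"outlet",F(p,(0,50.25,12)),"nest",F(p,(80,51.25,12)))
print("marker",[onz(im,np.array(v)/1.5,.01) for v in((336,204),(190,225))])
for n in("top","scene"):
    t=env.get_image(n)
    for q in("knob","outlet","nest","magazine"): 
        d=env.tip_of(q,t)[0]; print(n,q,d["pixel"],proj(t,F(p,{"knob":(0,k.x[0]-5,34),"outlet":(0,50,12),"nest":(80,51,12),"magazine":(0,0,12)}[q])))
E
```

```text
[0.5154 0.0448 0.083 ] 4.755432612951726
[[ 0.2114 -0.1695]
 [-0.1256 -0.5355]
 [-2.0951 -0.4893]
 [ 1.3375 -0.2503]
 [ 0.1105  0.4918]
 [ 0.5562  0.1461]
 [-0.7423  1.2722]]
knob y [-110.2569] [-0.0243  0.5845]
knob disc [[ 0.5246 -0.065   0.034 ]] outlet [[0.5113 0.0949 0.012 ]] nest [[0.5909 0.1026 0.012 ]]
marker [array([0.4243, 0.0093, 0.01  ]), array([ 0.4583, -0.1147,  0.01  ])]
top knob [248.6, 207.4] [[249.0055 207.6134]]
top outlet [193.8, 215.7] [[193.6275 212.5565]]
top nest [193.1, 186.8] [[191.5849 185.8667]]
top magazine [208.6, 210.8] [[210.4377 211.2423]]
scene knob [257.6, 209.2] [[255.6902 209.4971]]
scene outlet [242.0, 275.0] [[244.0485 272.012 ]]
scene nest [213.8, 266.5] [[209.7053 266.9786]]
scene magazine [248.6, 252.3] [[247.7853 253.3446]]
```

View pics/t2.png

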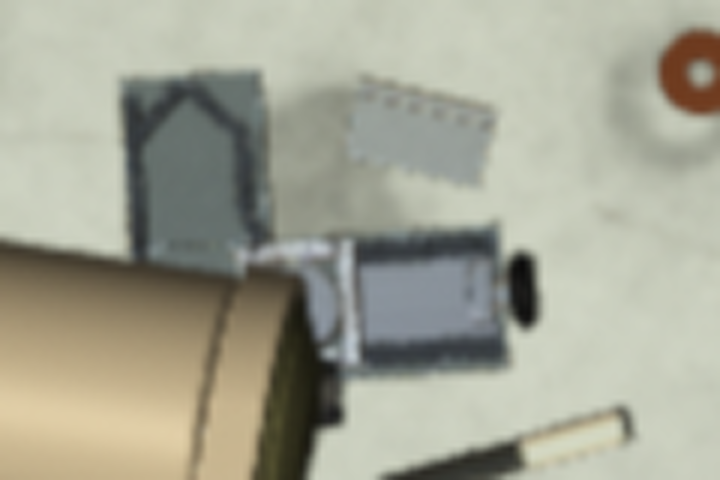

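Request:
move_arm:
  plan:
    - [0,0,2.2,-1.4,-4.4,2,-1]
    - [0,0,2.2,-2.7,-8.9,5,-1]
    - [0,0,2.2,-4,-13.4,8,-1]
    - [0,0,2.2,-5.4,-17.8,11,-1]
    - [0,0,2.2,-5.4,-17.8,14,-1]

```text
time_s: 3.55
position: [0.5304, -0.1223, 0.131]
tool_rot: [[-0.996, -0.085, 0.004], [-0.085, 0.996, -0.002], [-0.004, -0.003, -1.0]]
ft_force: [0.6, -0.4, -0.1]
grip_width: -0.0
gripper_force: 0.0
```

Run:
```python
from h import *
np.set_printoptions(precision=4,suppress=True)
s=env.observe();print(s["time_s"],s["position"],s["tool_rot"],s["ft_force"],s["grip_width"])
p=np.array([.5154,.0448,.083])
im=env.get_image("wrist"); print("cam",ray(im,(0,0))[0])
for d in env.tip_of("knob",im)[:2]: print(d,onz(im,d["pixel"],.034))
print(proj(im,F(p,(0,-118,34))), "brown",[(d["conf"],d["bbox"],onz(im,d["bbox"][:2],.05)) for d in env.outline_of("washer_4",im)])
save(im,"w3.png",s=1.4)
```

```text
3.55 [ 0.5304 -0.1223  0.131 ] [[-0.9964 -0.085   0.0037]
 [-0.085   0.9964 -0.0023]
 [-0.0035 -0.0026 -1.    ]] [ 0.6484 -0.3773 -0.0706] -8.357503108878376e-06
cam [ 0.4604 -0.1292  0.2719]
{'pixel': [317.4, 195.5], 'conf': 0.67} [ 0.5256 -0.0723  0.034 ]
[[316.9245 194.9676]] brown [(0.88, [469.4, 195.3, 56.7, 58.5], array([0.5113, 0.0371, 0.05  ])), (0.79, [208.7, 275.9, 23.5, 17.2], array([ 0.5962, -0.1543,  0.05  ])), (0.71, [463.9, 184.8, 25.9, 34.8], array([0.5037, 0.0308, 0.05  ]))]
```

View pics/w3.png

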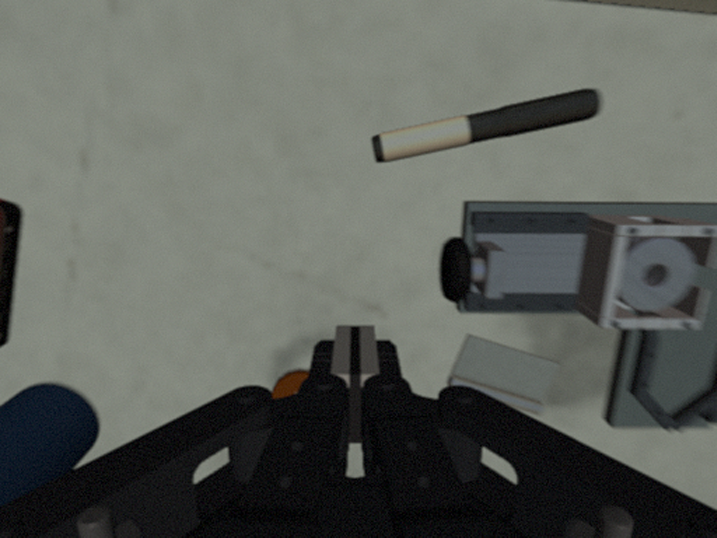

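Run:
```python
from h import *
np.set_printoptions(precision=4,suppress=True)
A=[];B=[]
for n in("top","scene"):
    im=env.get_image(n);h=cv2.cvtColor(im["color"],cv2.COLOR_RGB2HSV)
    m=cv2.inRange(h,(3,130,60),(15,255,220)); 
    k,l,st,c=cv2.connectedComponentsWithStats(m)
    for i in range(1,k):
        if st[i,4]>40:
            px=c[i]; print(n,px,st[i,4],onz(im,px,.01),onz(im,px,.05)); 
            if abs(onz(im,px,.03)[1]+.17)<.08: 
                o,d=ray(im,px); d/=np.linalg.norm(d);P=np.eye(3)-np.outer(d,d);A.append(P);B.append(P@o)
print(len(A), np.linalg.solve(sum(A),sum(B)))
```

```text
top [141.2747  45.8462] 91 [1.0253 0.2666 0.01  ] [1.0079 0.2558 0.05  ]
top [266.8488  41.1279] 86 [ 1.0398 -0.1202  0.01  ] [ 1.022 -0.12   0.05 ]
top [313.8438  65.5625] 64 [ 0.9621 -0.2637  0.01  ] [ 0.9465 -0.2594  0.05  ]
top [213.9701  76.2065] 804 [0.9287 0.0407 0.01  ] [0.9141 0.0363 0.05  ]
top [264.6413  91.8152] 92 [ 0.8798 -0.1141  0.01  ] [ 0.8665 -0.1141  0.05  ]
top [276.6413 170.9674] 92 [ 0.637  -0.1509  0.01  ] [ 0.6306 -0.1499  0.05  ]
scene [105.5355  28.5861] 1225 [ 1.342  -0.8336  0.01  ] [ 1.296  -0.7672  0.05  ]
scene [157.0339  17.    ] 59 [ 1.1791 -0.9802  0.01  ] [ 1.1409 -0.9066  0.05  ]
scene [133.2128  41.8511] 47 [ 1.1891 -0.7678  0.01  ] [ 1.1505 -0.7046  0.05  ]
3 [ 0.4142 -0.113   1.4151]
```

Request:
move_arm:
  plan:
    - [0,0,0,0,0,4,-1]
    - [0,0,0,0,0,8,-1]
    - [0,0,0,0,0,10.5,-1]
    - [0,0,0,0,0.5,10.5,-1]
    - [0,0,0,0,1.5,10.5,-1]

```text
time_s: 4.3
position: [0.5282, -0.1031, 0.0284]
tool_rot: [[-0.996, -0.088, 0.003], [-0.088, 0.996, -0.001], [-0.003, -0.001, -1.0]]
ft_force: [0.7, -0.2, 1.1]
grip_width: 0.0
gripper_force: 0.0
```

Request:
move_arm:
  plan:
    - [0,0,0,0,0.8,0,-1]
    - [0,0,0,0,1.6,0,-1]
    - [0,0,0,0,2.2,0,-1]
    - [0,0,0,0,2.8,0,-1]
    - [0,0,0,0,3.4,0,-1]

```text
time_s: 4.8
position: [0.5252, -0.0711, 0.0279]
tool_rot: [[-0.996, -0.089, 0.003], [-0.089, 0.996, -0.004], [-0.003, -0.004, -1.0]]
ft_force: [-1.8, -11.9, 6.3]
grip_width: -0.0002
gripper_force: 6.0
```

Request:
move_arm:
  plan:
    - [0,0,0,0,0.7,0,-1]
    - [0,0,0,0,1.4,0,-1]
    - [0,0,0,0,2.1,0,-1]
    - [0,0,0,0,2.7,0,-1]
    - [0,0,0,0,3.2,0,-1]

```text
time_s: 5.3
position: [0.5227, -0.0394, 0.0279]
tool_rot: [[-0.996, -0.088, 0.004], [-0.088, 0.996, -0.004], [-0.004, -0.004, -1.0]]
ft_force: [-0.6, -11.3, 5.2]
grip_width: 0.0001
gripper_force: 6.1
```

Request:
move_arm:
  plan:
    - [0,0,0,0,0.2,0,-1]
    - [0,0,0,0,0.4,0,-1]
    - [0,0,0,0,0.5,0,-1]

```text
time_s: 5.6
position: [0.5223, -0.0344, 0.0279]
tool_rot: [[-0.996, -0.088, 0.004], [-0.088, 0.996, -0.004], [-0.004, -0.004, -1.0]]
ft_force: [-1.3, -11.3, 6.3]
grip_width: -0.0
gripper_force: 5.9
```

Not at the stop yet; I'll continue in small steps.

Request:
move_arm:
  plan:
    - [0,0,0,0,0.2,0,-1]
    - [0,0,0,0,0.4,0,-1]

```text
time_s: 5.8
position: [0.522, -0.0307, 0.0279]
tool_rot: [[-0.996, -0.088, 0.004], [-0.088, 0.996, -0.004], [-0.004, -0.005, -1.0]]
ft_force: [-1.1, -13.2, 5.4]
grip_width: 0.0003
gripper_force: 6.2
```

Request:
move_arm:
  plan:
    - [0,0,0,0,0.2,0,-1]
    - [0,0,0,0,0.3,0,-1]

```text
time_s: 6.0
position: [0.522, -0.0303, 0.028]
tool_rot: [[-0.996, -0.089, 0.005], [-0.089, 0.996, -0.009], [-0.004, -0.009, -1.0]]
ft_force: [-4.3, -32.7, 3.0]
grip_width: -0.0006
gripper_force: 16.3
```

The stop is reached: the force jumped to 33 N with no further travel. Backing off so that the knob springs back, then lifting.

Request:
move_arm:
  plan:
    - [0,0,0,0,-1,0,-1]
    - [0,0,0,0,-2.5,0,-1]
    - [0,0,0,0,-4.5,0,-1]
    - [0,0,0,0,-6.5,0,-1]
    - [0,0,0,0,-8.5,0,-1]

```text
time_s: 6.5
position: [0.5278, -0.1113, 0.0265]
tool_rot: [[-0.996, -0.088, -0.0], [-0.088, 0.996, 0.0], [0.0, 0.0, -1.0]]
ft_force: [0.1, 0.4, -0.6]
grip_width: -0.0001
gripper_force: 0.0
```

Request:
move_arm:
  plan:
    - [0,0,0,0,-1,-3,-1]
    - [0,0,0,0,-1,-7,-1]
    - [0,0,0,0,-1,-11,-1]
    - [0,0,0,0,2,-13,-1]
    - [0,0,0,3,5,-13,-1]

```text
time_s: 7.0
position: [0.4961, -0.0636, 0.1592]
tool_rot: [[-0.996, -0.087, 0.007], [-0.087, 0.996, -0.002], [-0.007, -0.003, -1.0]]
ft_force: [0.4, 0.4, 0.3]
grip_width: -0.0
gripper_force: 0.0
```

Request:
move_arm:
  plan:
    - [0,0,0,3,4,-1,-1]
    - [0,0,0,5,8,-1,-1]
    - [0,0,0,5,12,-1,-1]
    - [0,0,0,5,15,-1,-1]
    - [0,0,0,5,15,-1,-1]

```text
time_s: 7.5
position: [0.4295, 0.0843, 0.1667]
tool_rot: [[-0.996, -0.092, -0.0], [-0.092, 0.996, 0.001], [-0.0, 0.001, -1.0]]
ft_force: [0.9, -0.2, 0.4]
grip_width: -0.0004
gripper_force: 0.0
```

Run:
```python
from h import *
np.set_printoptions(precision=4,suppress=True)
s=env.observe();print(s["time_s"],s["position"],s["tool_rot"],s["ft_force"],s["grip_width"])
p=np.array([.5154,.0448,.083])
im=env.get_image("wrist")
for d in env.outline_of("washer_1",im): print(d["conf"],d["bbox"],onz(im,d["bbox"][:2],.02))
for q in("washer_1","outlet","knob"):
    for d in env.tip_of(q,im)[:3]: print(q,d,onz(im,d["pixel"],.012))
print("expected outlet",F(p,(0,50,12)),proj(im,F(p,(0,50,20))))
save(im,"w4.png",s=1.5)
```

```text
7.5 [0.4295 0.0843 0.1667] [[-0.9958 -0.0916 -0.    ]
 [-0.0916  0.9958  0.0009]
 [-0.      0.0009 -1.    ]] [ 0.8608 -0.1806  0.3694] -0.00044515592280087985
0.87 [39.0, 329.6, 37.7, 28.2] [ 0.6191 -0.1378  0.02  ]
0.74 [348.7, 187.0, 42.4, 39.6] [0.4262 0.1755 0.02  ]
0.63 [204.6, 264.6, 40.3, 34.9] [0.5222 0.0412 0.02  ]
0.56 [208.3, 252.8, 14.3, 30.8] [0.5083 0.0443 0.02  ]
0.52 [207.4, 261.4, 4.0, 4.0] [0.5182 0.0439 0.02  ]
washer_1 {'pixel': [345.8, 186.0], 'conf': 0.79} [0.4273 0.1752 0.012 ]
washer_1 {'pixel': [43.0, 327.2], 'conf': 0.75} [ 0.6226 -0.1389  0.012 ]
washer_1 {'pixel': [206.4, 260.6], 'conf': 0.72} [0.5218 0.0419 0.012 ]
knob {'pixel': [92.9, 264.6], 'conf': 0.72} [ 0.5375 -0.0785  0.012 ]
expected outlet [[0.5113 0.0946 0.012 ]] [[256.8509 259.3909]]
```

View pics/w4.png

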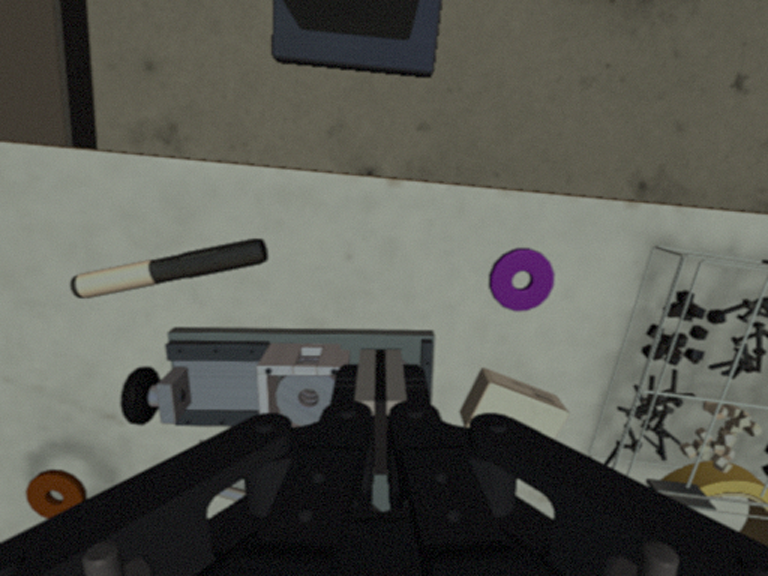

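Run:
```python
from h import *
np.set_printoptions(precision=4,suppress=True)
p=np.array([.5154,.0448,.083])
im=env.get_image("scene")
for d in env.tip_of("washer_1",im)[:5]: print(d,onz(im,d["pixel"],.012))
print("outlet",proj(im,F(p,(0,50,12))),"nest",proj(im,F(p,(80,51,12))))
save(im,"s4.png",(180,180,320,300),5.5)
```

```text
{'pixel': [245.1, 269.8], 'conf': 0.84} [0.5104 0.0886 0.012 ]
{'pixel': [252.8, 249.9], 'conf': 0.69} [0.5063 0.0326 0.012 ]
{'pixel': [221.1, 186.8], 'conf': 0.68} [ 0.6371 -0.1376  0.012 ]
{'pixel': [272.0, 320.0], 'conf': 0.59} [0.4257 0.1885 0.012 ]
{'pixel': [250.8, 250.8], 'conf': 0.5} [0.5103 0.0363 0.012 ]
outlet [[244.0666 271.9975]] nest [[209.7242 266.9645]]
```

View pics/s4.png

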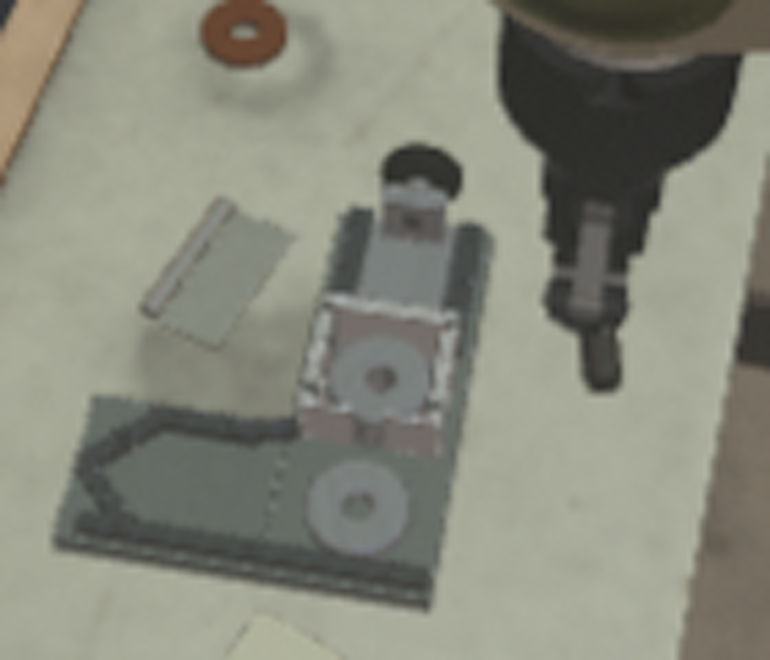

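The washer is out at the outlet, near crop pixel (358, 503), and the knob is back at rest. Next I descend behind the washer at the open end of the track.

Request:
move_arm:
  plan:
    - [0,0,0.5,-1.9,0.2,3,-1]
    - [0,0,0.5,-3.7,0.4,6,-1]
    - [0,0,0.5,-3.7,0.4,10,-1]
    - [0,0,0.5,-3.7,0.4,12.5,-1]
    - [0,0,0.5,-3.7,0.4,12.5,-1]

```text
time_s: 8.35
position: [0.4656, 0.0884, 0.0388]
tool_rot: [[-0.997, -0.078, -0.006], [-0.078, 0.997, 0.0], [0.006, 0.001, -1.0]]
ft_force: [0.1, -0.2, 1.0]
grip_width: -0.0003
gripper_force: 0.0
```

Run:
```python
from h import *
np.set_printoptions(precision=4,suppress=True)
p=np.array([.5154,.0448,.083])
s=env.observe();P=s["position"];print(s["time_s"],P,s["tool_rot"])
d=np.array(P[:2])-p[:2];c,q=np.cos(p[2]),np.sin(p[2]);print("feeder",c*d[0]+q*d[1],-q*d[0]+c*d[1])
im=env.get_image("wrist");save(im,"w5.png",(120,150,400,360),2.8)
```

```text
8.35 [0.4656 0.0884 0.0388] [[-0.9969 -0.0779 -0.0063]
 [-0.0779  0.997   0.0004]
 [ 0.0063  0.0009 -1.    ]]
feeder -0.04603180225566601 0.04754119014223527
```

View pics/w5.png

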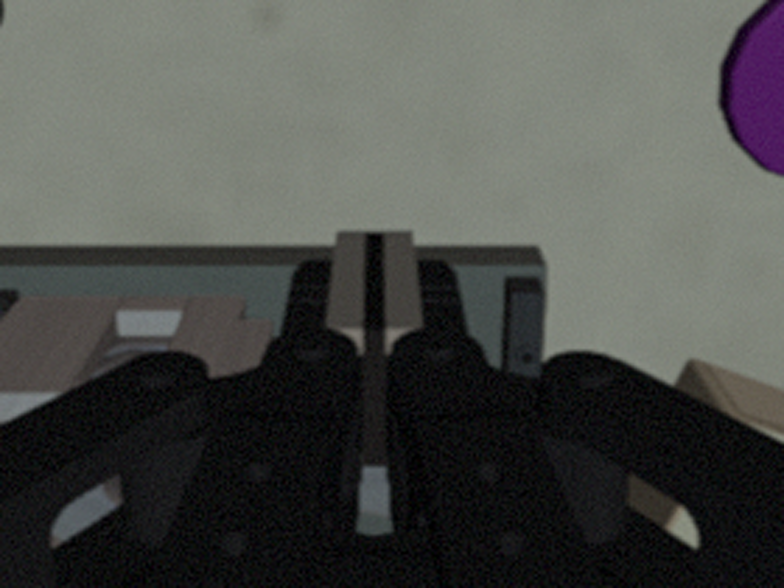

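Run:
```python
from h import *
np.set_printoptions(precision=4,suppress=True)
p=np.array([.5154,.0448,.083]);c,q=np.cos(p[2]),np.sin(p[2])
s=env.observe();P=np.array(s["position"]);R=np.array(s["tool_rot"])
im=env.get_image("wrist")
px=lambda u,v:np.array([120+u/2.8,150+v/2.8])
def fe(X): d=X[:2]-p[:2];return c*d[0]+q*d[1],-q*d[0]+c*d[1]
print("corner(-36,84)",fe(onz(im,px(544,264),.012)),"corner z0",fe(onz(im,px(541,247),0)),"fence(-34,74.5)",fe(onz(im,px(508,279),.021)))
for b in(0,.02,.03,.04,.05,.06,.08): print(b,[((proj(im,P+R@np.array([.011,y,-b]))[0]-[120,150])*2.8).round() for y in(-.0145,.0145,.021)])
```

```text
corner(-36,84) (np.float64(-0.0349849657004211), np.float64(0.08298088446881588)) corner z0 (np.float64(-0.033613187128852834), np.float64(0.08465947429807366)) fence(-34,74.5) (np.float64(-0.03588698202751251), np.float64(0.07386352825167838))
0 [array([297., 225.]), array([462., 225.]), array([499., 225.])]
0.02 [array([286., 276.]), array([475., 276.]), array([517., 276.])]
0.03 [array([280., 307.]), array([483., 307.]), array([529., 307.])]
0.04 [array([272., 343.]), array([492., 343.]), array([542., 343.])]
0.05 [array([262., 386.]), array([504., 386.]), array([558., 386.])]
0.06 [array([251., 438.]), array([517., 438.]), array([576., 438.])]
0.08 [array([220., 582.]), array([554., 582.]), array([629., 582.])]
```

The shut gripper's knuckles would pass close to the magazine top in this orientation. I'll turn 90° so that they lie along the track, and push with the back of a finger.

Request:
move_arm:
  plan:
    - [0,0,8,0,0,0,-1]
    - [0,0,16,0,0,0,-1]
    - [0,0,24,0,0,0,-1]
    - [0,0,30,0,0,0,-1]

```text
time_s: 8.85
position: [0.4681, 0.0887, 0.0433]
tool_rot: [[-0.9, 0.435, 0.004], [0.435, 0.9, -0.0], [-0.003, 0.001, -1.0]]
ft_force: [0.0, -0.5, 1.0]
grip_width: -0.0
gripper_force: 0.0
```

Request:
move_arm:
  plan:
    - [0,0,8,0,0,0,-1]
    - [0,0,16,0,0,0,-1]
    - [0,0,24,0,0,0,-1]
    - [0,0,30,0,0,0,-1]

```text
time_s: 9.25
position: [0.4681, 0.0886, 0.0433]
tool_rot: [[-0.562, 0.827, 0.004], [0.827, 0.562, -0.0], [-0.002, 0.003, -1.0]]
ft_force: [-0.1, 0.9, -0.1]
grip_width: 0.0001
gripper_force: 0.0
```

Request:
move_arm:
  plan:
    - [0,0,8,0,0,0,-1]
    - [0,0,16,0,0,0,-1]
    - [0,0,24,0,0,0,-1]
    - [0,0,30,0,0,0,-1]
    - [0,0,30,0,0,0,-1]

```text
time_s: 9.75
position: [0.468, 0.0887, 0.0431]
tool_rot: [[-0.078, 0.997, 0.003], [0.997, 0.078, -0.0], [-0.0, 0.003, -1.0]]
ft_force: [1.2, -0.1, -0.1]
grip_width: 0.0
gripper_force: 0.0
```

Request:
move_arm:
  plan:
    - [0,0,-0.3,0.4,0,0,-1]
    - [0,0,-0.3,0.4,0,1,-1]
    - [0,0,-0.3,0.4,0,2,-1]
    - [0,0,-0.3,0.4,0,2.7,-1]
    - [0,0,-0.3,0.4,0,2.7,-1]

```text
time_s: 10.25
position: [0.4661, 0.0929, 0.013]
tool_rot: [[-0.085, 0.996, -0.003], [0.996, 0.085, 0.0], [0.0, -0.003, -1.0]]
ft_force: [0.2, 0.7, -0.3]
grip_width: 0.0002
gripper_force: 0.0
```

Request:
move_arm:
  plan:
    - [0,0,0,0,0.6,0,-1]
    - [0,0,0,0,1.2,0,-1]
    - [0,0,0,0,1.6,0,-1]
    - [0,0,0,0,2.0,0,-1]
    - [0,0,0,0,2.5,0,-1]

```text
time_s: 10.75
position: [0.4918, 0.095, 0.0144]
tool_rot: [[-0.084, 0.996, -0.0], [0.996, 0.084, -0.0], [-0.0, -0.0, -1.0]]
ft_force: [-1.7, -0.5, 0.3]
grip_width: 0.0002
gripper_force: 0.6
```

Request:
move_arm:
  plan:
    - [0,0,0,0,0.8,-0.1,-1]
    - [0,0,0,0,1.6,-0.1,-1]
    - [0,0,0,0,2.4,-0.1,-1]
    - [0,0,0,0,3.2,-0.1,-1]
    - [0,0,0,0,4.0,-0.1,-1]

```text
time_s: 11.25
position: [0.5322, 0.0984, 0.0153]
tool_rot: [[-0.084, 0.996, -0.0], [0.996, 0.084, -0.0], [-0.0, -0.0, -1.0]]
ft_force: [-0.7, -0.7, 0.6]
grip_width: -0.0002
gripper_force: 0.6
```

Request:
move_arm:
  plan:
    - [0,0,0,0,0.6,0,-1]
    - [0,0,0,0,1.2,0,-1]
    - [0,0,0,0,1.6,0,-1]
    - [0,0,0,0,2.0,0,-1]

```text
time_s: 11.65
position: [0.5517, 0.1001, 0.0153]
tool_rot: [[-0.084, 0.996, -0.0], [0.996, 0.084, -0.0], [0.0, -0.0, -1.0]]
ft_force: [-0.7, -0.0, 0.6]
grip_width: -0.0
gripper_force: 0.5
```

Request:
move_arm:
  plan:
    - [0,0,0,0,0.2,0,-1]
    - [0,0,0,0,0.4,0,-1]
    - [0,0,0,0,0.6,0,-1]

```text
time_s: 11.95
position: [0.5575, 0.1006, 0.0153]
tool_rot: [[-0.084, 0.996, -0.0], [0.996, 0.084, -0.0], [-0.0, -0.0, -1.0]]
ft_force: [-0.9, -0.7, 0.4]
grip_width: -0.0002
gripper_force: 0.3
```

Request:
move_arm:
  plan:
    - [0,0,0,0,0.1,0,-1]
    - [0,0,0,0,0.2,0,-1]

```text
time_s: 12.15
position: [0.5595, 0.1007, 0.0153]
tool_rot: [[-0.084, 0.996, -0.0], [0.996, 0.084, -0.0], [-0.0, -0.0, -1.0]]
ft_force: [-0.7, -0.2, 0.4]
grip_width: -0.0001
gripper_force: 0.3
```

Request:
move_arm:
  plan:
    - [0,0,0,0,0.1,0,-1]
    - [0,0,0,0,0.2,0,-1]

```text
time_s: 12.35
position: [0.5614, 0.1009, 0.0153]
tool_rot: [[-0.084, 0.996, -0.0], [0.996, 0.084, 0.0], [0.0, -0.0, -1.0]]
ft_force: [-1.3, -0.7, -0.3]
grip_width: -0.0
gripper_force: 1.0
```

Request:
move_arm:
  plan:
    - [0,0,0,0,0.1,0,-1]
    - [0,0,0,0,0.2,0,-1]

```text
time_s: 12.55
position: [0.5619, 0.1009, 0.0151]
tool_rot: [[-0.085, 0.996, -0.004], [0.996, 0.085, -0.0], [-0.0, -0.004, -1.0]]
ft_force: [-10.1, -2.8, 5.4]
grip_width: -0.0001
gripper_force: 4.8
```

Request:
move_arm:
  plan:
    - [0,0,0,0,0.05,0,-1]
    - [0,0,0,0,0.05,0,-1]
    - [0,0,0,0,-0.2,0,-1]
    - [0,0,0,0,-0.8,0,-1]
    - [0,0,0,0,-1.6,0,-1]

```text
time_s: 13.05
position: [0.5474, 0.0997, 0.0154]
tool_rot: [[-0.084, 0.996, 0.001], [0.996, 0.084, 0.0], [-0.0, 0.001, -1.0]]
ft_force: [0.2, -0.7, -0.3]
grip_width: -0.0001
gripper_force: 0.0
```

Request:
move_arm:
  plan:
    - [0,0,0,0,0,-3,-1]
    - [0,0,0,0,0,-7,-1]
    - [0,0,0,0,-4,-10,-1]
    - [0,0,0,0,-8,-13,-1]
    - [0,0,0,0,-12,-15,-1]

```text
time_s: 13.55
position: [0.4264, 0.0895, 0.1668]
tool_rot: [[-0.084, 0.996, 0.002], [0.996, 0.084, -0.0], [-0.0, 0.002, -1.0]]
ft_force: [0.8, -1.1, 0.7]
grip_width: -0.0002
gripper_force: 0.0
```

Run:
```python
from h import *
np.set_printoptions(precision=4,suppress=True)
p=np.array([.5154,.0448,.083])
s=env.observe();print(s["time_s"],s["position"],s["ft_force"])
out=[]
for n,b in(("scene",(180,190,300,300)),("top",(160,165,280,250))):
    im=env.get_image(n)
    for d in env.tip_of("washer_1",im)[:4]: print(n,d,onz(im,d["pixel"],.012))
    print("nest",F(p,(80,51.25,12)))
    a=im["color"][b[1]:b[3],b[0]:b[2],::-1]; out.append(cv2.resize(a,(390,int(390*a.shape[0]/a.shape[1])),interpolation=cv2.INTER_CUBIC))
h=max(a.shape[0] for a in out)
cv2.imwrite("pics/end.png",np.hstack([cv2.copyMakeBorder(a,0,h-a.shape[0],0,5,cv2.BORDER_CONSTANT) for a in out]))
```

```text
13.55 [0.4264 0.0895 0.1668] [ 0.8273 -1.1256  0.7197]
scene {'pixel': [222.7, 186.5], 'conf': 0.67} [ 0.6333 -0.1398  0.012 ]
scene {'pixel': [272.3, 319.4], 'conf': 0.56} [0.4253 0.187  0.012 ]
scene {'pixel': [210.3, 267.6], 'conf': 0.5} [0.5891 0.1035 0.012 ]
scene {'pixel': [248.6, 247.9], 'conf': 0.49} [0.5173 0.0298 0.012 ]
nest [[0.5909 0.1025 0.012 ]]
top {'pixel': [276.5, 173.3], 'conf': 0.48} [ 0.6296 -0.1505  0.012 ]
top {'pixel': [208.1, 211.4], 'conf': 0.44} [0.5149 0.0518 0.012 ]
nest [[0.5909 0.1025 0.012 ]]
```

View pics/end.png

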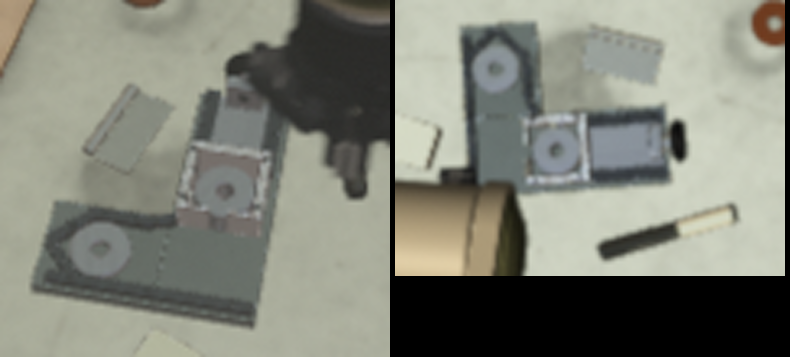

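In both views the washer sits in the V, at (100, 248) in the left crop and (495, 68) in the right one. The knob is out and the other washers are still in the magazine.

```bash
python3 -c "
from rig import env
print(env.close_job())"
```

```text
the job is handed in; nothing more can be done
None
```

The job is handed in: one knob push fed one washer, which I slid flat along the track into the V stop, where the last pictures show it seated; the other washers stayed in the magazine and the arm touched nothing else (about 13.6 s of the 45 s).

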